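# Assemble a test-sieve tower on its shaker base

### The arm

A 7-joint arm with a two-finger parallel gripper is mounted at the origin on a cart in front of the work surface, level with it; the furniture and walls round the work are solid. World frame = base frame: x ahead of the robot, y to its left, z up, the work surface at z = 0. Lengths are in m, angles in rad, forces in N, time in s.
With the tool pointing down it reaches from about 0.35 to 0.9 m from the base axis. Payload 8.1 kg.
Tool frame: the origin (TCP) lies at the centre of the arm's flange, where the gripper is bolted on; the fingertips stand 178 mm ahead of it and the grasp point (between the pads) lies 159 mm ahead of it; z points along the fingers, y is the line along which they close (so a half turn about z gives the same grasp; the last joint's range is limited). The gripper opens to 92 mm and grips with 3 to 60 N. Pads are 19 mm wide; open, the fingers measure 130 mm over their backs; the gripper's body (75 mm by 190 mm) begins 47 mm behind the grasp point.
Start: joints at [1.164, 0.434, 0.025, 1.573, -0.012, 1.134, -0.075], TCP at [0.187, -0.596, 0.405] pointing down, gripper open.
Joint ranges: [-2.62, 2.62], [-0.44, 2.09], [-1.27, 1.32], [0.08, 2.57], [-1.32, 4.46], [0.12, 2], [-2.74, 2.74]. Speed limits (rad/s): [2.22, 2.22, 3.01, 3.01, 3.14, 3.14, 3.14].

### API

Orientations are given as a rotation vector (axis times angle).
In Python, from cell import arm gives the robot as it stands. The module is installed in compiled form; this text tells all that it offers.
- The arm moves only by the shell command python3 -m inch 'ROWS' [FORCE]. ROWS is text: rows parted by semicolons, each of 5 numbers parted by spaces: the shift along the tool's x, y, z in m, then the turn about the tool's z in rad, then the finger opening in m, from 0 to 0.0918. In form: x y z roll fingers; .... A call has 1 to 5 rows; each row is the pose to reach, as a shift and turn from the pose commanded when the call began, along the tool's axes at that moment; what a row does not reach only later rows make up. A row lasts 1/10 s, in which the tool goes at most 50 mm and 8.59 degrees, less where a joint would pass 70% of its speed; a pose out of reach is approached as far as the arm can. A call with a gripper value outside its range is refused whole. The fingers move at their own pace and stop on an object; FORCE is the grip in N (left out, the last holds). Time passes only in rows, so rows that repeat a pose let the fingers close. It gives the time, the measured TCP pose, the force, the opening and the grip force at its end, in the units of the state.
- arm.observe(): the state, without advancing time (a new reading comes with each control period).
- arm.get_image(name): name is "scene" or "top" or "wrist"; returns the picture (384x512x3 uint8, red, green, blue); there is no depth.
- arm.get_calibration(name): a dict with "intrinsics" (3x3 intrinsics, pixels), "distortion" ([k1, k2, p1, p2, k3] as OpenCV has them; the pictures are not rectified), "pose" (4x4, takes a point from camera to world coordinates). Camera axes: x right, y up, looking along -z (the intrinsics and any distortion apply to the point x, -y, -z); pixel columns grow to the right and rows downward; lengths in m; the calibration is good to about 2 mm. A picture is of the moment at which its call begins: read the wrist's pose just before it. get_calibration takes no time and is no camera call; for the wrist camera it gives the pose at the moment of the call.
- arm.sign_off(): hands the job in; it is judged then, once.
Trained networks look in the newest picture that a camera, given by its name, has taken for a name from the list of things; names that differ only in an ending like _2 or _b are one class to them, and where a whole thing is asked for, a point or a joint stands for the part that bears it (a point fixed in the world has none). Each returns a list of dicts, best first, with "conf" (0 to 1); they miss things now and then, are a little off and sometimes report something else, mostly with a low value. They report only what shows in the picture. A call takes as long as a camera call.
- arm.look_for(camera, query): "point" ([row, column] in pixels, amid what is visible of it).
- arm.silhouettes(camera, query): "region" (384x512 bool, what is visible of it) and "point" ([row, column] in pixels, amid what is visible of it).
- arm.place_of(camera, query): "point" ([row, column] in pixels: a listed point, or the origin of a listed thing).
The state is a dict: "clock": time; "joints": joint angles; "dq": joint speeds; "joint_efforts": joint torques, N m; "position": TCP position; "ee_rot": TCP orientation; "force": force on the tool from outside, world axes, zero at the start; "ft_torque": the same for the moment, N m; "width": opening from 0.0 (shut) to 1.0 (fully open); "gripper_force": force on a finger pad.
Only numpy, scipy, OpenCV 4.12 (cv2) and the standard library are available. Lean on these libraries where they do the work, as an engineer would, in place of code of your own. Each camera call takes 0.05 s, during which the arm holds its last target. There are 200 camera calls.

### The job

Build up the little sieve tower on the round shaker base, one piece after another from the bottom up: first the catch pan (solid floor) into the dish on top of the base, then the fine sieve with the woven wire mesh, then the coarse sieve with the seven big holes, and last the lid. Every piece must sit upright and fully home on the one below. Leave the jar and the two bottles standing where they are.

Things in the scene. Friction and masses are not known exactly. Their poses are not given: they have to be found in the camera images.
- shaker_base: Fixed round grey vibrating base, 90 mm across at the foot, small black dial on its side (its -x), dark shallow dish on top. Origin: centre of its underside, on the table; z up. Dish floor 30 mm above the origin; rim 4 mm higher, 67 mm across inside, 75 outside. Set the pan in the middle of the dish.
- pan: Catch pan: loose open steel cup, 54 mm outside, 48 mm inside, 36 mm high, wall 3 mm, smooth solid bright floor 3 mm thick, flat underneath (no spigot). About 70 g. Origin: centre of its underside, z up. Grasp it from above across the outside.
- fine_sieve: Fine sieve: loose steel ring, 54 mm outside, 48 inside, floor a close brass-coloured woven wire mesh. 42 mm high: wall from 8 to 42 mm above the origin. Spigot below, 8 mm high, 44 mm across tapering to 36 at the foot: drops into the 48 mm mouth beneath (2 mm play). Origin: centre of underside (spigot foot), z up. 80 g. Grasp across the outside. Seated: origin 28 mm above that of the pan.
- coarse_sieve: Coarse sieve: steel ring, 54 mm outside, 48 inside, floor a plate with seven dark 11 mm holes. 42 mm high: wall from 8 to 42 mm above the origin. Spigot below, 8 mm high, 44 mm across tapering to 36 at the foot: drops into the 48 mm mouth beneath (2 mm play). Origin: centre of underside (spigot foot), z up. 80 g. Grasp across the outside. Seated: origin 34 mm above that of the fine sieve.
- sieve_lid: Lid: loose steel disc 54 mm across, 8 to 16 mm above the origin, with a black round knob 18 mm across in its middle, reaching 40 mm above the origin. Spigot below, 8 mm high, 44 mm across tapering to 36 at the foot: drops into the 48 mm mouth beneath (2 mm play). Origin: centre of underside (spigot foot), z up. 60 g. Grasp the knob. Seated: origin 34 mm above that of the coarse sieve.
- white_jar: Bystander: white jar with white screw lid, 34 mm across, 45 mm high, loose. Origin: centre of its underside. Not to be moved.
- dropper_bottle: Bystander: white dropper bottle with pointed cap, 25 mm across, 66 mm high, loose. Origin: centre of its underside. Not to be moved.
- reagent_bottle: Bystander: black square bottle with black screw cap, 36 x 32 mm, 60 mm high, loose. Origin: centre of its underside. Not to be moved.

How it is judged:
On the way, in this order (a step that is already met when the one before it is completed fails the run):
1. the pan stands in the dish of the base (horizontal distance between pan and shaker_base below 0.01 m and z of pan in the frame of shaker_base between 0.027 and 0.033 m and angle between pan's own z axis and vertical below 0.08 rad), for 0.2 s.
2. the woven-mesh sieve is seated on the pan (horizontal distance between fine_sieve and pan below 0.005 m and z of fine_sieve in the frame of pan between 0.025 and 0.031 m and angle between fine_sieve's own z axis and vertical below 0.08 rad), for 0.2 s.
3. the seven-hole sieve is seated on the woven-mesh sieve (horizontal distance between coarse_sieve and fine_sieve below 0.005 m and z of coarse_sieve in the frame of fine_sieve between 0.031 and 0.037 m and angle between coarse_sieve's own z axis and vertical below 0.08 rad), for 0.2 s.
4. the lid is seated on the seven-hole sieve (horizontal distance between sieve_lid and coarse_sieve below 0.005 m and z of sieve_lid in the frame of coarse_sieve between 0.031 and 0.037 m and angle between sieve_lid's own z axis and vertical below 0.08 rad), for 0.2 s.
At the end, for the whole second after the job is handed in: Pan upright in the base's dish (within 10 mm of its middle, on the floor within 3 mm); then woven-mesh sieve, seven-hole sieve and lid, each centred within 5 mm on the piece below, at its seated height within 3 mm, upright within 0.08 rad; all at rest (all of step 1 and all of step 2 and all of step 3 and all of step 4 and linear speed of each of pan, fine_sieve, coarse_sieve, sieve_lid below 0.02 m/s and angular speed of each of pan, fine_sieve, coarse_sieve, sieve_lid below 0.2 rad/s); the robot touches nothing.
It fails at once if the white jar was pushed more than 20 mm or knocked over (distance of white_jar from where it was at the start of the episode above 0.02 m or angle between white_jar's own z axis and vertical above 0.5 rad).
It fails at once if the dropper bottle was pushed more than 20 mm or knocked over (distance of dropper_bottle from where it was at the start of the episode above 0.02 m or angle between dropper_bottle's own z axis and vertical above 0.5 rad).
It fails at once if the reagent bottle was pushed more than 20 mm or knocked over (distance of reagent_bottle from where it was at the start of the episode above 0.02 m or angle between reagent_bottle's own z axis and vertical above 0.5 rad).
It also fails if it takes over 128 s, if anything falls off the work surface, if the arm or the gripper's body presses on something with over 40 N, if the wrist force passes 120 N, or if a joint passes its speed limit or range.

## Working session

There is one attempt and no reset: what is moved stays moved. The work goes in short steps, Python scripts to look and compute and a shell command to move; the robot and the scene stay as the last step left them, time stands still between calls to the robot, and variables do not carry over. Pictures are saved under pics/ and viewed, at most 14 in all, crops included, and the job is handed in when it is done.

```bash
mkdir -p pics
cat > h.py <<'E'
import numpy as np, cv2
from cell import arm
from scipy.spatial.transform import Rotation as R
def ray(cam,pt,C=None):
    C=C or arm.get_calibration(cam); K=np.array(C["intrinsics"]);D=np.array(C["distortion"]);T=np.array(C["pose"])
    u=cv2.undistortPoints(np.array([[[pt[1],pt[0]]]],float),K,D)[0,0]
    return T[:3,3],T[:3,:3]@np.array([u[0],-u[1],-1.])
def onz(cam,pt,z,C=None):
    o,d=ray(cam,pt,C); return o+d*(z-o[2])/d[2]
def proj(cam,P):
    C=arm.get_calibration(cam); T=np.array(C["pose"]); p=T[:3,:3].T@(np.array(P)-T[:3,3])
    q=cv2.projectPoints(np.array([[p[0],-p[1],-p[2]]]),np.zeros(3),np.zeros(3),np.array(C["intrinsics"]),np.array(C["distortion"]))[0]
    return q[0,0]
def save(cam,n):
    im=arm.get_image(cam); cv2.imwrite(f"pics/{n}.png",im[:,:,::-1]); return im
def totool(dw):
    return R.from_rotvec(arm.observe()["ee_rot"]).as_matrix().T@np.array(dw)
E
python3 - <<'E'
from h import *
a=save("scene","s0");b=save("top","t0")
cv2.imwrite("pics/both.png",cv2.resize(np.vstack([a,b])[:,:,::-1],(512,768))[:, :]) if 0 else None
o=arm.observe();print(o)
for n in ["shaker_base","pan","fine_sieve","coarse_sieve","sieve_lid","white_jar","dropper_bottle","reagent_bottle"]:
  for c in ["top","scene"]:
    for r in arm.place_of(c,n)[:3]:
        print(n,c,round(r["conf"],2),np.round(r["point"]),np.round(onz(c,r["point"],0),3))
E
```

```text
{'clock': 0.1, 'joints': array([ 1.1643976 ,  0.43513842,  0.02499749,  1.57399017, -0.0116207 ,
        1.13395414, -0.07508096]), 'dq': array([-0.00021111, -0.00162104,  0.00270181, -0.00140677, -0.00042331,
        0.00155112,  0.00034921]), 'joint_efforts': array([ 2.69671538e-03, -6.69123030e+01,  9.87940840e-01, -3.15145433e+01,
       -6.04877877e-02,  3.75085557e-02,  1.89142014e-05]), 'position': array([ 0.18687256, -0.59620443,  0.40403895]), 'ee_rot': array([-3.10414574e+00, -4.75049933e-01,  4.95947834e-04]), 'force': array([-0.2803064 ,  0.40107535,  0.28587956]), 'ft_torque': array([-0.02504038, -0.01495012, -0.02584331]), 'gripper_force': 0.0, 'width': 0.996944718360773}
shaker_base top 0.87 [263. 348.] [ 0.471 -0.161  0.   ]
shaker_base scene 0.65 [161. 351.] [ 0.472 -0.164  0.   ]
pan top 0.74 [276. 252.] [0.448 0.024 0.   ]
pan scene 0.89 [215. 325.] [0.446 0.028 0.   ]
fine_sieve top 0.8 [213. 152.] [0.568 0.221 0.   ]
fine_sieve scene 0.9 [251. 222.] [0.575 0.223 0.   ]
coarse_sieve top 0.97 [177. 249.] [0.642 0.029 0.   ]
coarse_sieve scene 0.93 [183. 249.] [0.638 0.032 0.   ]
sieve_lid top 0.83 [170. 328.] [ 0.657 -0.128  0.   ]
sieve_lid scene 0.68 [145. 274.] [ 0.661 -0.117  0.   ]
white_jar top 0.79 [127. 291.] [ 0.746 -0.056  0.   ]
white_jar scene 0.61 [145. 230.] [ 0.755 -0.059  0.   ]
dropper_bottle top 0.7 [216. 287.] [ 0.562 -0.045  0.   ]
dropper_bottle scene 0.47 [177. 296.] [ 0.557 -0.045  0.   ]
reagent_bottle top 0.6 [229. 203.] [0.538 0.119 0.   ]
reagent_bottle scene 0.94 [226. 265.] [0.538 0.122 0.   ]
```

View pics/t0.png

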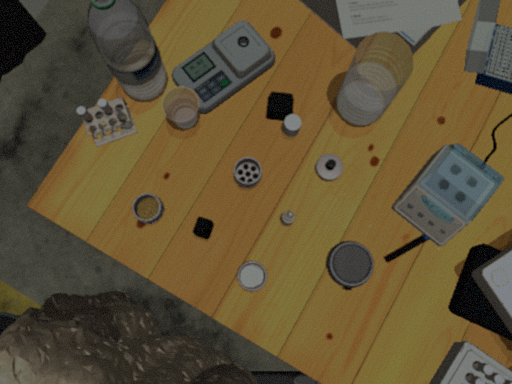

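View pics/s0.png

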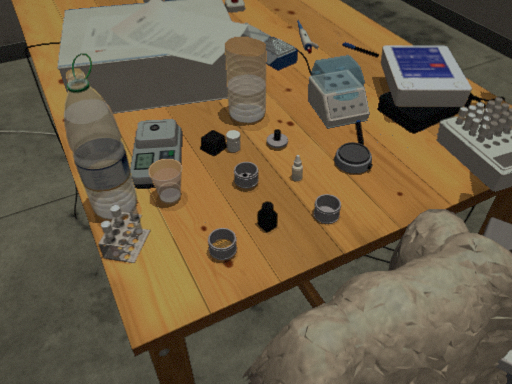

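The top view shows the base at (col 350, row 264), the pan (252,276), the mesh sieve (148,208), the seven-hole sieve (247,171) and the lid (329,166), all upright. This agrees with the networks. Next I go over the base.

```bash
python3 -m inch '0.036 -0.03 0 0 0.09; 0.072 -0.06 0 0 0.09; 0.108 -0.09 0 0 0.09; 0.144 -0.12 0 0 0.09; 0.18 -0.15 0 0 0.09'
python3 -m inch '0.036 -0.03 0 0 0.09; 0.072 -0.06 0 0 0.09; 0.108 -0.09 0 0 0.09; 0.144 -0.12 0 0 0.09; 0.18 -0.15 0 0 0.09'
python3 -m inch '0.036 -0.03 0 0 0.09; 0.04 -0.03 0 0 0.09; 0.04 -0.03 0 0 0.09; 0.04 -0.03 0 0 0.09'
cat >> h.py <<'E'
def target(xyz):
    """shift in tool axes to bring grasp point to xyz"""
    o=arm.observe(); M=R.from_rotvec(o["ee_rot"]).as_matrix()
    g=np.array(o["position"])+M[:,2]*0.159
    return np.round(M.T@(np.array(xyz)-g),4), np.round(g,4), np.round(M[:,1],3)
def wlook(n,z,tag=None):
    C=arm.get_calibration("wrist")
    im=arm.get_image("wrist")
    if tag: cv2.imwrite(f"pics/{tag}.png",im[:,:,::-1])
    out=[]
    for r in arm.silhouettes("wrist",n)[:2]:
        m=r["region"].astype(np.uint8); c=max(cv2.findContours(m,0,2)[0],key=cv2.contourArea)
        e=cv2.fitEllipse(c)
        print(n,"sil",round(r["conf"],2),"ellipse",np.round(e[0]),np.round(e[1]),"->",np.round(onz("wrist",(e[0][1],e[0][0]),z,C),4), "area",m.sum())
    for r in arm.place_of("wrist",n)[:2]:
        print(n,"origin",round(r["conf"],2),np.round(r["point"]),np.round(onz("wrist",r["point"],0,C),4))
E
python3 - <<'E'
from h import *
o=arm.observe();print(o["clock"],o["position"],o["joints"])
wlook("shaker_base",0.034,"w1")
print(target((.471,-.162,.246)), arm.get_calibration("wrist")["pose"])
E
```

```text
clock: 1.4
position: [0.3146, -0.3977, 0.405]
ee_rot: [3.105, 0.475, 0.001]
force: [0.3, -1.2, 0.1]
width: 0.98
gripper_force: 0.0
clock: 1.9
position: [0.4414, -0.2007, 0.4051]
ee_rot: [3.105, 0.475, 0.001]
force: [0.7, -1.0, -0.1]
width: 0.98
gripper_force: 0.0
clock: 2.3
position: [0.4694, -0.1629, 0.4046]
ee_rot: [3.105, 0.473, -0.001]
force: [0.1, 0.1, 0.8]
width: 0.98
gripper_force: 0.0
2.3 [ 0.46941972 -0.16290711  0.40461513] [ 0.42377161  0.24372542 -0.2403946   1.86215932  0.06727373  1.04393703
 -1.11206491]
shaker_base sil 0.82 ellipse [247. 169.] [75. 78.] -> [ 0.4745 -0.1608  0.034 ] area 4714
shaker_base origin 0.61 [166. 247.] [ 0.4718 -0.1616  0.    ]
(array([ 0.0021, -0.0007, -0.0003]), array([ 0.4692, -0.1633,  0.2457]), array([ 0.297, -0.955,  0.   ])) [[ 0.29631879  0.92126055  0.2519408   0.53691836]
 [-0.9550883   0.28548267  0.07941027 -0.14152191]
 [ 0.00123282 -0.26415647  0.96447905  0.3854676 ]
 [ 0.          0.          0.          1.        ]]
```

View pics/w1.png

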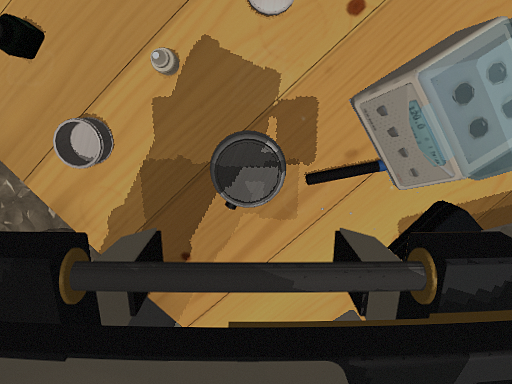

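The wrist view shows the dish centred at (248,170), the pan at (83,143) and the dropper bottle at (164,61). The base is at about (0.472, -0.162). Now the pan.

Run:
```python
from h import *
wlook("pan",0.036)
print(target((.447,.026,.2)))
```

```text
pan sil 0.55 ellipse [ 82. 141.] [50. 60.] -> [0.4514 0.0184 0.036 ] area 2429
pan origin 0.56 [139.  90.] [0.4483 0.0257 0.    ]
(array([ 0.0346, -0.1869,  0.0457]), array([ 0.4695, -0.1627,  0.2458]), array([ 0.298, -0.955,  0.   ]))
```

```bash
python3 -m inch '0.007 -0.045 0.01 0 0.09; 0.014 -0.09 0.02 0 0.09; 0.021 -0.135 0.03 0 0.09; 0.0346 -0.1869 0.0457 0 0.09; 0.0346 -0.1869 0.0457 0 0.09'
python3 -m inch '0 0 0 0 0.09;0 0 0 0 0.09'
python3 - <<'E'
from h import *
wlook("pan",0.036,"w2")
print(target((.447,.026,.028)))
E
```

```text
clock: 3.1
position: [0.4459, 0.0319, 0.3583]
ee_rot: [-3.102, -0.486, 0.001]
force: [1.2, -0.4, -0.1]
width: 0.974
gripper_force: 0.0
clock: 3.3
position: [0.4473, 0.0255, 0.3592]
ee_rot: [3.105, 0.473, 0.0]
force: [0.8, -0.2, -0.3]
width: 0.979
gripper_force: 0.0
pan sil 0.82 ellipse [249. 182.] [56. 61.] -> [0.4498 0.0254 0.036 ] area 2762
pan origin 0.84 [174. 249.] [0.4503 0.0248 0.    ]
(array([-0.0003, -0.001 ,  0.1723]), array([0.4475, 0.0252, 0.2003]), array([ 0.296, -0.955,  0.001]))
```

View pics/w2.png

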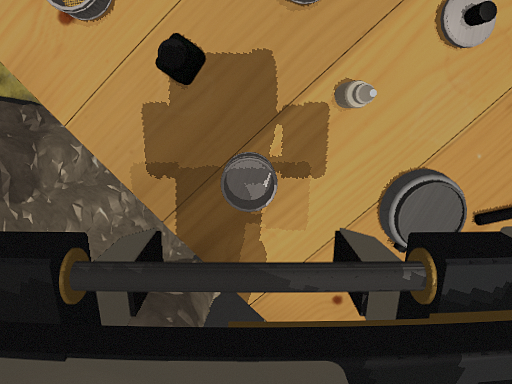

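The pan is centred at pixel (250,182), with nothing near the fingers. Descend, grip and lift.

```bash
python3 -m inch '0.001 0 0.045 0 0.09; 0.002 0 0.09 0 0.09; 0.0024 0 0.13 0 0.09; 0.0024 0 0.155 0 0.09; 0.0024 0 0.172 0 0.09'
python3 -m inch '0 0 0 0 0.09;0 0 0 0 0.09;0 0 0 0 0.045;0 0 0 0 0.045; 0 0 0 0 0.045' 15
python3 -m inch '0 0 0 0 0.045;0 0 0 0 0.045;0 0 0 0 0.045;0 0 0 0 0.045; 0 0 0 0 0.045'
python3 -m inch '0 0 -0.02 0 0.045;0 0 -0.05 0 0.045;0 0 -0.075 0 0.045;0 0 -0.075 0 0.045;0 0 -0.075 0 0.045'
python3 - <<'E'
from h import *
wlook("pan",0.119,"w3")
print(target((.472,-.162,.103)))
for r in arm.place_of("top","pan"): print(r)
E
```

```text
clock: 3.95
position: [0.4491, 0.0262, 0.1852]
ee_rot: [3.106, 0.472, -0.003]
force: [0.2, -1.0, 0.4]
width: 0.982
gripper_force: 0.0
clock: 4.45
position: [0.4497, 0.0274, 0.1878]
ee_rot: [3.105, 0.475, 0.003]
force: [-0.8, -0.2, 0.3]
width: 0.769
gripper_force: 0.0
clock: 4.95
position: [0.4495, 0.0275, 0.1872]
ee_rot: [3.105, 0.475, 0.001]
force: [-0.5, -0.9, 5.7]
width: 0.577
gripper_force: 15.0
clock: 5.45
position: [0.4494, 0.0274, 0.2621]
ee_rot: [3.105, 0.475, 0.002]
force: [0.4, -0.0, -0.9]
width: 0.572
gripper_force: 15.0
pan sil 0.72 ellipse [248. 244.] [ 83. 107.] -> [0.4658 0.033  0.119 ] area 8364
pan origin 0.83 [245. 245.] [0.4151 0.019  0.    ]
(array([-0.0343,  0.1877, -0.001 ]), array([0.4486, 0.0274, 0.102 ]), array([ 0.299, -0.954, -0.   ]))
{'point': [275.6, 252.0], 'conf': 0.74}
```

View pics/w3.png

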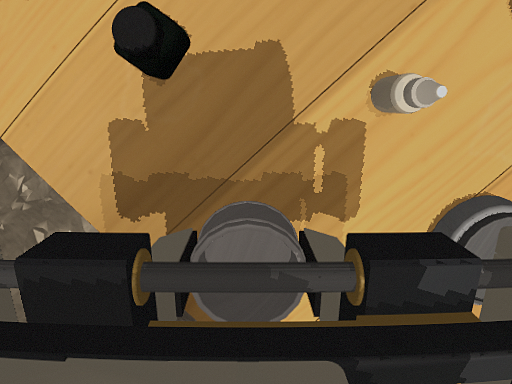

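The pan is held at width 0.572 and hangs level. Carry it to the base.

```bash
python3 -m inch '-0.008 0.045 -0.02 0 0.045;-0.016 0.09 -0.02 0 0.045;-0.025 0.135 -0.02 0 0.045;-0.0345 0.1877 -0.02 0 0.045;-0.0345 0.1877 -0.02 0 0.045'
python3 -m inch '0 0 0 0 0.045;0 0 0 0 0.045'
python3 - <<'E'
from h import *
print(target((.472,-.162,.059)))
E
```

```text
clock: 6.15
position: [0.4722, -0.1687, 0.2811]
ee_rot: [3.105, 0.461, -0.002]
force: [-0.4, 0.4, 0.0]
width: 0.572
gripper_force: 15.0
clock: 6.35
position: [0.4724, -0.1606, 0.2814]
ee_rot: [-3.104, -0.477, 0.002]
force: [0.2, 0.7, 0.0]
width: 0.573
gripper_force: 15.0
(array([-0.0006,  0.0015,  0.0634]), array([ 0.4722, -0.1605,  0.1224]), array([ 0.3  , -0.954, -0.001]))
```

```bash
python3 -m inch '0 0.0015 0.025 0 0.045;0 0.0015 0.045 0 0.045;0 0.0015 0.055 0 0.045;0 0.0015 0.061 0 0.045;0 0.0015 0.0635 0 0.045'
python3 -m inch '0 0 0 0 0.045;0 0 0 0 0.045;0 0 0 0 0.045'
python3 - <<'E'
from h import *
print(target((.472,-.162,.058)))
E
```

```text
clock: 6.85
position: [0.4731, -0.1625, 0.2183]
ee_rot: [-3.105, -0.477, 0.001]
force: [0.3, 0.1, -1.4]
width: 0.572
gripper_force: 15.0
clock: 7.15
position: [0.4733, -0.1634, 0.2191]
ee_rot: [3.105, 0.475, 0.002]
force: [1.4, -0.4, -0.3]
width: 0.576
gripper_force: 15.0
(array([-0.0009, -0.0018,  0.0021]), array([ 0.4734, -0.1634,  0.0601]), array([ 0.299, -0.954,  0.001]))
```

```bash
python3 -m inch '0 0 0.0015 0 0.045;0 0 0.0025 0 0.045;0 0 0.0025 0 0.045;0 0 0.0025 0 0.045'
python3 -m inch '0 0 0 0 0.09;0 0 0 0 0.09;0 0 0 0 0.09;0 0 0 0 0.09;0 0 0 0 0.09'
python3 -m inch '0 0 -0.04 0 0.09;0 0 -0.08 0 0.09;0 0 -0.12 0 0.09;0 0 -0.16 0 0.09;0 0 -0.19 0 0.09'
python3 -m inch '0 0 0 0 0.09;0 0 0 0 0.09'
python3 - <<'E'
from h import *
wlook("pan",0.066,"w4");wlook("shaker_base",0.034)
print(target((.571,.222,.2)))
for c in ("top","scene"):
  im=arm.get_image(c)
  for n,z in (("pan",.03),("shaker_base",0)):
    for r in arm.place_of(c,n)[:1]: print(c,n,r["conf"],onz(c,r["point"],z))
E
```

```text
clock: 7.55
position: [0.4733, -0.1634, 0.217]
ee_rot: [3.105, 0.475, 0.002]
force: [-2.4, 1.3, 11.3]
width: 0.574
gripper_force: 15.0
clock: 8.05
position: [0.473, -0.1633, 0.2159]
ee_rot: [-3.105, -0.475, 0.0]
force: [-1.4, 0.1, 0.8]
width: 0.955
gripper_force: 0.0
clock: 8.55
position: [0.473, -0.1632, 0.4086]
ee_rot: [3.104, 0.475, 0.003]
force: [0.3, -1.1, -1.1]
width: 0.982
gripper_force: 0.0
clock: 8.75
position: [0.4729, -0.1633, 0.4064]
ee_rot: [3.105, 0.475, 0.002]
force: [0.0, 0.1, -0.6]
width: 0.979
gripper_force: 0.0
pan sil 0.68 ellipse [247. 181.] [52. 56.] -> [ 0.4721 -0.1633  0.066 ] area 2374
pan sil 0.19 ellipse [164.  65.] [23. 30.] -> [ 0.5548 -0.056   0.066 ] area 568
pan origin 0.58 [176. 247.] [ 0.4637 -0.165   0.    ]
pan origin 0.4 [ 68. 171.] [ 0.5571 -0.0469  0.    ]
shaker_base sil 0.78 ellipse [247. 173.] [69. 77.] -> [ 0.4727 -0.1619  0.034 ] area 2128
(array([ 0.2092, -0.338 ,  0.0461]), array([ 0.4726, -0.1632,  0.246 ]), array([ 0.299, -0.954, -0.001]))
top pan 0.37 [ 0.64844154 -0.12379751  0.03      ]
scene pan 0.94 [ 0.46786768 -0.16841284  0.03      ]
```

View pics/w4.png

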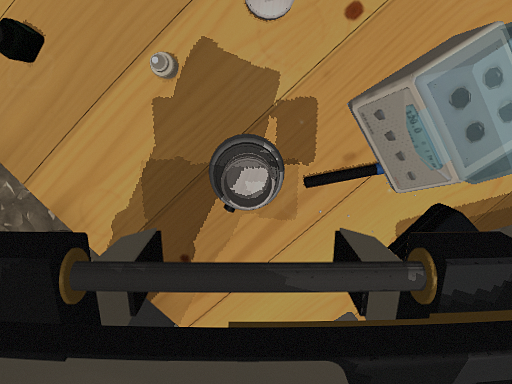

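The pan stands in the dish, mouth centred at about (247,180), which is (0.472, -0.163). Next, the mesh sieve.

```bash
python3 -m inch '0.024 -0.039 0 0 0.09;0.048 -0.078 0 0 0.09;0.072 -0.117 0 0 0.09;0.096 -0.156 0 0 0.09;0.12 -0.195 0 0 0.09'
python3 -m inch '0.024 -0.039 0.01 0 0.09;0.048 -0.078 0.02 0 0.09;0.072 -0.117 0.035 0 0.09;0.089 -0.143 0.046 0 0.09;0.089 -0.143 0.046 0 0.09'
python3 -m inch '0 0 0 0 0.09;0 0 0 0 0.09'
python3 - <<'E'
from h import *
wlook("fine_sieve",0.042,"w5")
print(target((.571,.222,.03)))
E
```

```text
clock: 9.85
position: [0.5294, 0.0604, 0.4062]
ee_rot: [3.105, 0.475, 0.001]
force: [0.4, -0.7, -0.3]
width: 0.977
gripper_force: 0.0
clock: 10.35
position: [0.5705, 0.2269, 0.3581]
ee_rot: [-3.101, -0.485, 0.004]
force: [0.2, -0.7, -0.9]
width: 0.982
gripper_force: 0.0
clock: 10.55
position: [0.5716, 0.2205, 0.3602]
ee_rot: [3.105, 0.473, 0.0]
force: [-0.2, -0.9, -0.5]
width: 0.978
gripper_force: 0.0
fine_sieve sil 0.89 ellipse [245. 178.] [56. 60.] -> [0.5773 0.2251 0.042 ] area 2725
fine_sieve origin 0.57 [171. 246.] [0.5763 0.224  0.    ]
fine_sieve origin 0.44 [164. 434.] [0.6444 0.0331 0.    ]
(array([-0.0003, -0.002 ,  0.1716]), array([0.5718, 0.2203, 0.2016]), array([ 0.297, -0.955,  0.001]))
```

View pics/w5.png

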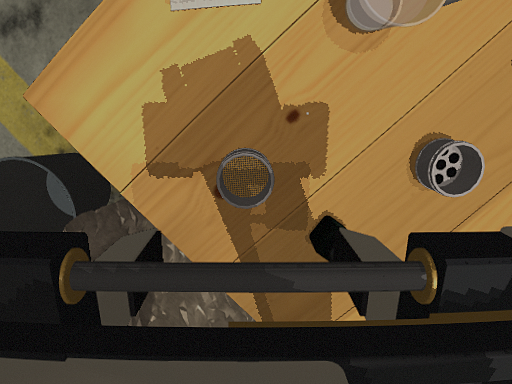

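The mesh sieve is at (245,178), which is about (0.5765, 0.2245). The reagent bottle at (322,232) is clear of the fingers.

```bash
python3 -m inch '0.003 -0.0013 0.045 0 0.09; 0.0055 -0.0026 0.09 0 0.09; 0.0055 -0.0026 0.13 0 0.09; 0.0055 -0.0026 0.155 0 0.09; 0.0055 -0.0026 0.1716 0 0.09'
python3 -m inch '0 0 0 0 0.09;0 0 0 0 0.09;0 0 0 0 0.045;0 0 0 0 0.045; 0 0 0 0 0.045' 15
python3 -m inch '0 0 0 0 0.045;0 0 0 0 0.045;0 0 0 0 0.045;0 0 0 0 0.045; 0 0 0 0 0.045'
python3 -m inch '0 0 -0.03 0 0.045;0 0 -0.07 0 0.045;0 0 -0.115 0 0.045;0 0 -0.16 0 0.045;0 0 -0.18 0 0.045'
python3 -m inch '0 0 0 0 0.045;0 0 0 0 0.045'
python3 - <<'E'
from h import *
t,g,_=target((.4722,-.1632,.21))
print(t,g)
wlook("fine_sieve",g[2]+.012,"w6")
for c in ("top","scene"):
    im=arm.get_image(c)
    for r in arm.place_of(c,"fine_sieve")[:1]: print(c,r["conf"],onz(c,r["point"],g[2]-.03))
E
```

```text
clock: 11.2
position: [0.5755, 0.2244, 0.1865]
ee_rot: [3.105, 0.473, -0.003]
force: [0.2, -0.9, 0.7]
width: 0.981
gripper_force: 0.0
clock: 11.7
position: [0.5762, 0.2259, 0.1894]
ee_rot: [-3.105, -0.475, -0.002]
force: [0.3, 0.1, 0.1]
width: 0.769
gripper_force: 0.0
clock: 12.2
position: [0.5759, 0.2258, 0.1886]
ee_rot: [3.105, 0.475, 0.0]
force: [-0.5, -0.7, 4.5]
width: 0.595
gripper_force: 15.0
clock: 12.7
position: [0.5763, 0.2265, 0.3727]
ee_rot: [-3.104, -0.475, -0.008]
force: [0.3, -0.5, -0.6]
width: 0.592
gripper_force: 15.0
clock: 12.9
position: [0.5756, 0.2257, 0.3679]
ee_rot: [3.105, 0.475, -0.0]
force: [0.1, 0.1, -1.5]
width: 0.591
gripper_force: 15.0
[-0.215   0.3401 -0.0009] [0.5756 0.2256 0.2089]
fine_sieve sil 0.97 ellipse [248. 240.] [ 77. 111.] -> [0.5918 0.2311 0.2209] area 8717
fine_sieve origin 0.71 [241. 248.] [0.5013 0.2028 0.    ]
top 0.52 [ 0.45953568 -0.13489367  0.1789    ]
scene 0.52 [0.5770483  0.22363694 0.1789    ]
```

View pics/w6.png

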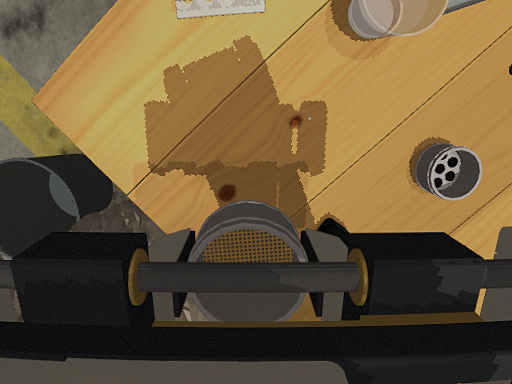

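```bash
cat >> h.py <<'E'
def rimoff(row,col,dz):
    o=arm.observe();M=R.from_rotvec(o["ee_rot"]).as_matrix();g=o["position"]+M[:,2]*.159
    p=onz("wrist",(row,col),g[2]+dz); return M.T@(p-g)-np.array([.027,0,0])
E
python3 -c "
from h import *
print(rimoff(202,248,.012))
C=arm.get_calibration('wrist');M=R.from_rotvec(arm.observe()['ee_rot']).as_matrix();g=arm.observe()['position']+M[:,2]*.159
print(M.T@(onz('wrist',(241,248),g[2]-.03)-g))
for f in ('w6','w3'):
    im=cv2.imread('pics/%s.png'%f)[190:225,240:256].mean(1).mean(1); print(np.round(im))
"
```

```text
[ 0.00681293 -0.00039147 -0.01205204]
[-0.00114932 -0.00030453  0.03000178]
[ 76.  76.  77.  76.  76.  76.  76.  76.  76.  75.  72. 100. 109.  63.
  58.  60.  59.  59.  59.  59.  59.  59.  59.  59.  59.  59.  62.  82.
  90.  73.  56.  58.  59.  79.  93.]
[82. 82. 83. 82. 83. 83. 83. 83. 83. 82. 81. 81. 96. 83. 63. 65. 66. 65.
 65. 65. 65. 65. 65. 66. 65. 65. 64. 62. 82. 93. 89. 64. 64. 66. 81.]
```

```bash
python3 -c "
from h import *
print(rimoff(201.5,248,-.022),rimoff(217.5,248,.012),rimoff(223.5,248,.012))
"
```

```text
[-0.00284832 -0.00032113  0.02196286] [ 0.00016892 -0.0003915  -0.01204183] [-0.0024525  -0.00039149 -0.01203779]
```

The sieve sits in the grip at about -1 mm along tool x, like the pan did. I carry it to the same spot where the pan was released.

```bash
python3 -m inch '-0.025 0.041 -0.01 0 0.045;-0.05 0.08 -0.01 0 0.045;-0.076 0.12 -0.01 0 0.045;-0.102 0.16 -0.01 0 0.045;-0.127 0.2 -0.01 0 0.045'
python3 -m inch '-0.025 0.041 0 0 0.045;-0.05 0.08 0 0 0.045;-0.075 0.12 0 0 0.045;-0.087 0.14 0 0 0.045;-0.087 0.14 0 0 0.045'
python3 -m inch '0 0 0 0 0.045;0 0 0 0 0.045'
python3 - <<'E'
from h import *
print(target((.4732,-.1632,.088)))
E
```

```text
clock: 13.75
position: [0.5136, -0.0047, 0.3783]
ee_rot: [3.105, 0.475, -0.0]
force: [1.7, -0.6, -0.6]
width: 0.592
gripper_force: 15.0
clock: 14.25
position: [0.472, -0.1668, 0.3781]
ee_rot: [3.106, 0.465, -0.002]
force: [0.1, 0.9, -1.0]
width: 0.59
gripper_force: 15.0
clock: 14.45
position: [0.4737, -0.1613, 0.3784]
ee_rot: [-3.104, -0.478, -0.0]
force: [0.4, 0.0, -1.6]
width: 0.594
gripper_force: 15.0
(array([-0.0011,  0.0018,  0.1314]), array([ 0.4737, -0.1612,  0.2194]), array([ 0.301, -0.954, -0.001]))
```

```bash
python3 -m inch '-0.001 0.0018 0.04 0 0.045;-0.001 0.0018 0.08 0 0.045;-0.001 0.0018 0.105 0 0.045;-0.001 0.0018 0.115 0 0.045;-0.001 0.0018 0.115 0 0.045'
python3 -m inch '0 0 0 0 0.045;0 0 0.005 0 0.045;0 0 0.009 0 0.045;0 0 0.012 0 0.045;0 0 0.012 0 0.045'
python3 - <<'E'
from h import *
print(target((.4732,-.1632,.088)))
E
```

```text
clock: 14.95
position: [0.473, -0.1635, 0.2626]
ee_rot: [-3.104, -0.478, 0.003]
force: [-0.2, -0.3, -0.9]
width: 0.596
gripper_force: 15.0
clock: 15.45
position: [0.4728, -0.1647, 0.2512]
ee_rot: [-3.105, -0.475, 0.0]
force: [-0.0, 0.2, 0.2]
width: 0.591
gripper_force: 15.0
(array([ 0.0009, -0.0012,  0.0042]), array([ 0.4727, -0.1647,  0.0922]), array([ 0.299, -0.954, -0.   ]))
```

```bash
python3 -m inch '0.0005 -0.0012 0.002 0 0.045;0.0005 -0.0012 0.004 0 0.045;0.0005 -0.0012 0.0055 0 0.045;0.0005 -0.0012 0.0055 0 0.045'
python3 -m inch '0 0 0 0 0.06;0 0 0 0 0.08;0 0 0 0 0.09;0 0 0 0 0.09;0 0 0 0 0.09'
python3 -m inch '0 0 -0.04 0 0.09;0 0 -0.08 0 0.09;0 0 -0.12 0 0.09;0 0 -0.16 0 0.09;0 0 -0.16 0 0.09'
python3 - <<'E'
from h import *
t,g,_=target((.642,.030,.2)); print(t,g)
wlook("fine_sieve",0.100,"w7")
save("scene","s7")
E
```

```text
clock: 15.85
position: [0.4731, -0.1632, 0.2464]
ee_rot: [3.105, 0.475, 0.0]
force: [-1.3, 1.5, 6.5]
width: 0.595
gripper_force: 15.0
clock: 16.35
position: [0.473, -0.1633, 0.2458]
ee_rot: [-3.105, -0.475, 0.0]
force: [0.1, 0.6, -0.1]
width: 0.948
gripper_force: 0.0
clock: 16.85
position: [0.4744, -0.1633, 0.4112]
ee_rot: [3.102, 0.474, 0.013]
force: [0.2, -0.6, -0.6]
width: 0.982
gripper_force: 0.0
[ 0.2161 -0.1355  0.0531] [ 0.4758 -0.1637  0.2522]
fine_sieve sil 0.69 ellipse [245. 189.] [58. 62.] -> [ 0.4743 -0.162   0.1   ] area 2934
fine_sieve sil 0.2 ellipse [267.  -5.] [51. 61.] -> [ 0.6356 -0.1306  0.1   ] area 1003
fine_sieve origin 0.65 [181. 246.] [ 0.4615 -0.167   0.    ]
```

View pics/w7.png

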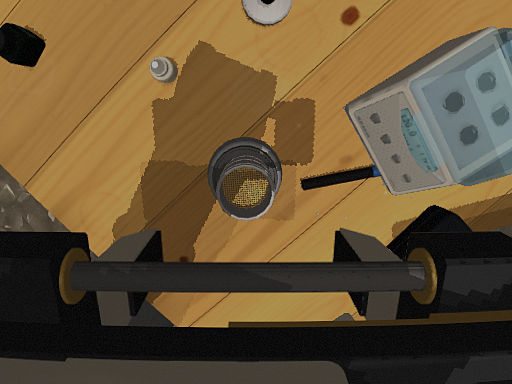

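The mesh sieve sits home on the pan: rim at (245,189), and contact came at the expected height. Next, the seven-hole sieve.

```bash
python3 -m inch '0.036 -0.022 0 0 0.09;0.072 -0.044 0 0 0.09;0.108 -0.066 0 0 0.09;0.144 -0.088 0 0 0.09;0.18 -0.11 0 0 0.09'
python3 -m inch '0.02 -0.015 0.03 0 0.09;0.036 -0.0255 0.05 0 0.09;0.036 -0.0255 0.05 0 0.09;0.036 -0.0255 0.05 0 0.09'
python3 - <<'E'
from h import *
wlook("coarse_sieve",0.042,"w8")
print(target((.642,.030,.03)))
E
```

```text
clock: 17.55
position: [0.6126, -0.0033, 0.4039]
ee_rot: [-3.105, -0.475, 0.005]
force: [0.6, -0.7, 0.5]
width: 0.982
gripper_force: 0.0
clock: 17.95
position: [0.6382, 0.0305, 0.3542]
ee_rot: [-3.105, -0.476, 0.006]
force: [-0.5, -0.4, 0.8]
width: 0.978
gripper_force: 0.0
coarse_sieve sil 0.85 ellipse [248. 174.] [58. 62.] -> [0.6487 0.0344 0.042 ] area 2917
coarse_sieve sil 0.24 ellipse [289. 260.] [ 9. 19.] -> [ 0.5792 -0.0304  0.042 ] area 205
coarse_sieve origin 0.97 [168. 248.] [0.6469 0.0339 0.    ]
(array([0.0034, 0.0002, 0.1676]), array([0.6386, 0.0293, 0.1976]), array([ 0.298, -0.955,  0.001]))
```

View pics/w8.png

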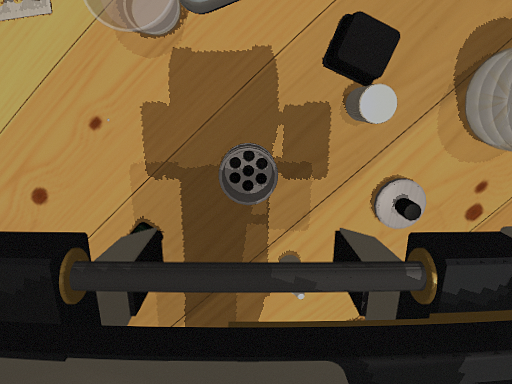

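The seven-hole sieve is at (248,174), about (0.647, 0.034), and the bottles are clear.

```bash
python3 -m inch '0.005 -0.001 0.045 0 0.09; 0.0092 -0.002 0.09 0 0.09; 0.0092 -0.002 0.13 0 0.09; 0.0092 -0.002 0.155 0 0.09; 0.0092 -0.002 0.167 0 0.09'
python3 -m inch '0 0 0 0 0.09;0 0 0 0 0.09;0 0 0 0 0.045;0 0 0 0 0.045; 0 0 0 0 0.045' 15
python3 -m inch '0 0 0 0 0.045;0 0 0 0 0.045;0 0 0 0 0.045;0 0 0 0 0.045; 0 0 0 0 0.045'
python3 -m inch '0 0 -0.03 0 0.045;0 0 -0.07 0 0.045;0 0 -0.115 0 0.045;0 0 -0.16 0 0.045;0 0 -0.2 0 0.045'
python3 -m inch '0 0 0 0 0.045;0 0 0 0 0.045'
python3 - <<'E'
from h import *
t,g,_=target((.4732,-.1632,.24))
print(t,g)
im=save("wrist","w9"); print(np.round(im[190:228,242:254].mean(1).mean(1)))
M=R.from_rotvec(arm.observe()['ee_rot']).as_matrix()
for r in arm.place_of("wrist","coarse_sieve")[:1]: print(r,M.T@(onz('wrist',r["point"],g[2]-.03)-g))
E
```

```text
clock: 18.6
position: [0.646, 0.0339, 0.1872]
ee_rot: [3.105, 0.473, -0.004]
force: [-0.4, -1.4, 0.6]
width: 0.981
gripper_force: 0.0
clock: 19.1
position: [0.6471, 0.0353, 0.1899]
ee_rot: [3.105, 0.475, 0.002]
force: [0.7, 0.9, 0.4]
width: 0.769
gripper_force: 0.0
clock: 19.6
position: [0.6469, 0.0352, 0.1891]
ee_rot: [3.105, 0.475, 0.0]
force: [-0.7, -0.4, 2.5]
width: 0.577
gripper_force: 16.0
clock: 20.1
position: [0.6466, 0.0354, 0.3911]
ee_rot: [-3.105, -0.476, -0.001]
force: [0.4, 0.3, 0.2]
width: 0.579
gripper_force: 16.0
clock: 20.3
position: [0.6468, 0.0353, 0.3895]
ee_rot: [3.105, 0.475, 0.003]
force: [-0.1, 0.4, -1.5]
width: 0.577
gripper_force: 16.0
[-0.2252  0.1375 -0.0097] [0.647  0.0353 0.2305]
[ 68.  69.  68.  67.  68.  67.  67.  66.  64.  99. 110.  72.  58.  60.
  62.  62.  61.  61.  61.  62.  62.  61.  60.  58.  63.  89.  93.  67.
  59.  61.  64.  88.  96.  90.  87.  87.  86.  21.]
{'point': [240.5, 249.7], 'conf': 0.69} [-0.00108636  0.00060482  0.03000129]
```

The seven-hole sieve is held at width 0.577, with its edge within 1 mm of where the mesh sieve's was. Carry it over.

```bash
python3 -m inch '-0.038 0.023 -0.01 0 0.045;-0.076 0.046 -0.01 0 0.045;-0.115 0.07 -0.01 0 0.045;-0.153 0.093 -0.01 0 0.045;-0.19 0.116 -0.01 0 0.045'
python3 -m inch '-0.02 0.012 0 0 0.045;-0.0355 0.0215 0 0 0.045;-0.0355 0.0215 0 0 0.045;-0.0355 0.0215 0 0 0.045'
python3 - <<'E'
from h import *
print(target((.4725,-.1634,.122)))
E
```

```text
clock: 20.9
position: [0.4983, -0.1336, 0.3972]
ee_rot: [-3.104, -0.475, 0.005]
force: [0.4, -2.0, 0.3]
width: 0.578
gripper_force: 16.0
clock: 21.3
position: [0.4726, -0.1633, 0.3979]
ee_rot: [-3.104, -0.474, 0.002]
force: [1.2, 0.2, -0.4]
width: 0.577
gripper_force: 16.0
(array([0.0003, 0.0004, 0.1169]), array([ 0.4723, -0.1632,  0.2389]), array([ 0.299, -0.954, -0.001]))
```

```bash
python3 -m inch '0 0 0.04 0 0.045;0 0 0.075 0 0.045;0 0 0.097 0 0.045;0 0 0.105 0 0.045;0 0 0.105 0 0.045'
python3 -m inch '0 0 0.002 0 0.045;0 0 0.005 0 0.045;0 0 0.008 0 0.045;0 0 0.008 0 0.045;0 0 0.008 0 0.045'
python3 - <<'E'
from h import *
print(target((.4725,-.1634,.122)))
E
```

```text
clock: 21.8
position: [0.473, -0.1625, 0.2929]
ee_rot: [-3.103, -0.477, 0.003]
force: [-0.6, -0.8, 0.1]
width: 0.576
gripper_force: 16.0
clock: 22.3
position: [0.4728, -0.1635, 0.2862]
ee_rot: [3.105, 0.475, 0.001]
force: [-0.3, -0.0, -0.9]
width: 0.581
gripper_force: 16.0
(array([-0.0003, -0.0002,  0.0052]), array([ 0.4728, -0.1635,  0.1272]), array([ 0.299, -0.954,  0.   ]))
```

```bash
python3 -m inch '0 0 0.002 0 0.045;0 0 0.004 0 0.045;0 0 0.006 0 0.045;0 0 0.0065 0 0.045;0 0 0.0065 0 0.045'
python3 -m inch '0 0 0 0 0.06;0 0 0 0 0.08;0 0 0 0 0.09;0 0 0 0 0.09;0 0 0 0 0.09'
python3 -m inch '0 0 -0.04 0 0.09;0 0 -0.08 0 0.09;0 0 -0.12 0 0.09;0 0 -0.15 0 0.09;0 0 -0.15 0 0.09'
python3 - <<'E'
from h import *
t,g,_=target((.658,-.126,.25)); print(t,g)
wlook("coarse_sieve",0.134,"w10")
wlook("sieve_lid",0.016)
s=save("scene","s10"); cv2.imwrite("pics/c10.png",cv2.resize(s[90:210,260:420,::-1],None,fx=4,fy=4,interpolation=2))
E
```

```text
clock: 22.8
position: [0.473, -0.1633, 0.2804]
ee_rot: [3.105, 0.475, 0.001]
force: [-3.3, 0.1, 14.0]
width: 0.58
gripper_force: 15.0
clock: 23.3
position: [0.4727, -0.1634, 0.2793]
ee_rot: [-3.105, -0.475, 0.0]
force: [0.2, 0.5, -0.5]
width: 0.95
gripper_force: 0.0
clock: 23.8
position: [0.4738, -0.1634, 0.4336]
ee_rot: [3.102, 0.475, 0.01]
force: [0.0, -1.0, -0.5]
width: 0.98
gripper_force: 0.0
[0.1859 0.0186 0.0258] [ 0.4749 -0.1637  0.2746]
coarse_sieve sil 0.68 ellipse [246. 191.] [60. 65.] -> [ 0.4747 -0.1623  0.134 ] area 3136
coarse_sieve origin 0.66 [183. 246.] [ 0.4527 -0.1699  0.    ]
sieve_lid sil 0.86 ellipse [268.  -2.] [46. 50.] -> [ 0.6584 -0.1281  0.016 ] area 884
```

View pics/c10.png

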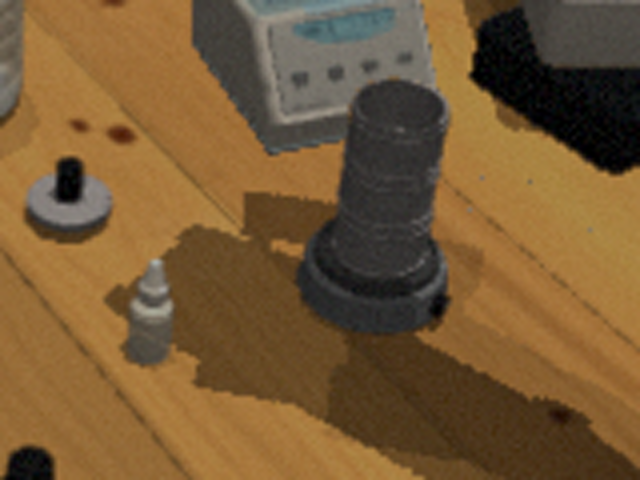

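The scene crop shows pan, mesh sieve and seven-hole sieve stacked straight on the base, seams closed. Now the lid.

```bash
python3 -m inch '0.04 0.004 0 0 0.09;0.08 0.008 0 0 0.09;0.12 0.012 0.02 0 0.09;0.16 0.016 0.045 0 0.09;0.187 0.0186 0.07 0 0.09'
python3 -m inch '0 0 0 0 0.09;0 0 0 0 0.09'
python3 - <<'E'
from h import *
wlook("sieve_lid",0.016,"w11")
print(target((.658,-.126,.037)))
E
```

```text
clock: 24.65
position: [0.6589, -0.1242, 0.3573]
ee_rot: [-3.105, -0.476, 0.0]
force: [0.1, -1.4, 0.4]
width: 0.98
gripper_force: 0.0
clock: 24.85
position: [0.6567, -0.1249, 0.3576]
ee_rot: [-3.104, -0.476, 0.005]
force: [-0.1, 0.0, 0.7]
width: 0.98
gripper_force: 0.0
sieve_lid sil 0.73 ellipse [253. 175.] [51. 53.] -> [ 0.6616 -0.1277  0.016 ] area 2197
sieve_lid origin 0.95 [173. 252.] [ 0.6604 -0.1281  0.    ]
(array([0.0014, 0.0004, 0.1645]), array([ 0.6564, -0.1259,  0.2015]), array([ 0.298, -0.954,  0.001]))
```

View pics/w11.png

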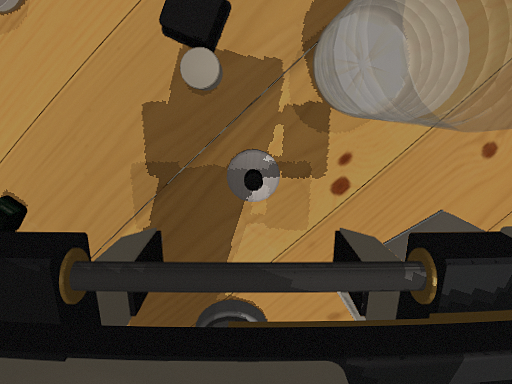

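The lid disc is at (253,175), with the knob upright, so its centre is about (0.6608, -0.128). The jar and the beaker are clear of the gripper. Grasp the knob.

```bash
python3 -m inch '0.002 0.0015 0.045 0 0.07; 0.0036 0.003 0.09 0 0.07; 0.0036 0.003 0.13 0 0.07; 0.0036 0.003 0.155 0 0.06; 0.0036 0.003 0.163 0 0.06'
python3 -m inch '0 0 0 0 0.06;0 0 0 0 0.06;0 0 0 0 0.04;0 0 0 0 0.01; 0 0 0 0 0.01' 15
python3 -m inch '0 0 0 0 0.01;0 0 0 0 0.01;0 0 0 0 0.01;0 0 0 0 0.01; 0 0 0 0 0.01'
python3 -m inch '0 0 0 0 0.01;0 0 0 0 0.01'
python3 - <<'E'
from h import *
print(target((.6608,-.1278,.037)))
E
```

```text
clock: 25.5
position: [0.6596, -0.1278, 0.1947]
ee_rot: [-3.105, -0.474, 0.005]
force: [0.1, -0.6, -0.5]
width: 0.667
gripper_force: 0.0
clock: 26.0
position: [0.6614, -0.1271, 0.1975]
ee_rot: [3.105, 0.475, 0.002]
force: [0.1, 0.8, 0.7]
width: 0.444
gripper_force: 0.0
clock: 26.5
position: [0.6611, -0.1271, 0.1964]
ee_rot: [3.105, 0.475, -0.0]
force: [0.3, -0.4, 1.5]
width: 0.189
gripper_force: 15.0
clock: 26.7
position: [0.6611, -0.127, 0.1965]
ee_rot: [3.105, 0.475, 0.0]
force: [0.3, 1.1, 0.4]
width: 0.188
gripper_force: 15.0
(array([-0.0005,  0.0006,  0.0005]), array([ 0.6611, -0.1271,  0.0375]), array([ 0.299, -0.954,  0.   ]))
```

```bash
python3 -m inch '0 0 -0.03 0 0.01;0 0 -0.07 0 0.01;0 0 -0.115 0 0.01;0 0 -0.16 0 0.01;0 0 -0.19 0 0.01'
python3 -m inch '0 0 0 0 0.01;0 0 0 0 0.01'
python3 - <<'E'
from h import *
t,g,_=target((.4730,-.1633,.23))
print(t,g)
im=save("wrist","w12"); 
M=R.from_rotvec(arm.observe()['ee_rot']).as_matrix()
for r in arm.place_of("wrist","sieve_lid")[:1]: print(r,M.T@(onz('wrist',r["point"],g[2]-.0375)-g))
for r in arm.silhouettes("wrist","sieve_lid")[:1]:
    c=np.argwhere(r["region"]); print(r["conf"],c.min(0),c.max(0)); row=c[:,0].min(); col=c[c[:,0]==row][:,1].mean()
    print(rimoff(row,col,-.0375+.008))
E
```

```text
clock: 27.2
position: [0.6613, -0.1268, 0.39]
ee_rot: [3.105, 0.475, 0.005]
force: [-0.1, -0.3, -0.9]
width: 0.191
gripper_force: 15.0
clock: 27.4
position: [0.661, -0.127, 0.3868]
ee_rot: [3.105, 0.475, 0.001]
force: [-0.9, 0.2, -0.6]
width: 0.19
gripper_force: 15.0
[-0.1904 -0.0216 -0.0024] [ 0.6612 -0.127   0.2278]
{'point': [235.1, 249.7], 'conf': 0.59} [-0.00086942  0.00041633  0.03750098]
0.9 [195 201] [262 294]
[-0.00140898 -0.00084769  0.02943181]
```

View pics/w12.png

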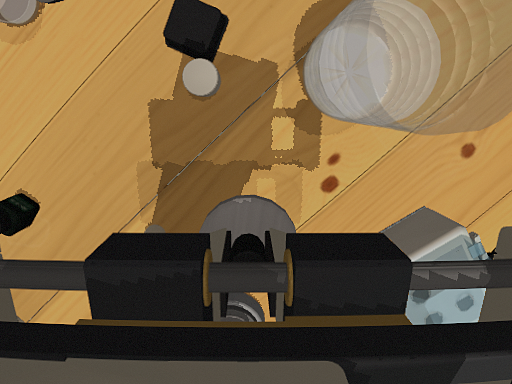

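The lid hangs level, disc between columns 201 and 294, with the usual -1 mm offset. Carry it over the tower.

```bash
python3 -m inch '-0.045 -0.005 -0.01 0 0.01;-0.09 -0.01 -0.01 0 0.01;-0.135 -0.015 -0.01 0 0.01;-0.175 -0.02 -0.01 0 0.01;-0.1904 -0.0216 -0.01 0 0.01'
python3 -m inch '0 0 0 0 0.01;0 0 0 0 0.01;0 0 0 0 0.01'
python3 - <<'E'
from h import *
print(target((.473,-.1633,.1635)))
E
```

```text
clock: 28.05
position: [0.4692, -0.1643, 0.3951]
ee_rot: [-3.106, -0.472, 0.007]
force: [0.0, -0.0, -0.7]
width: 0.189
gripper_force: 15.0
clock: 28.35
position: [0.4742, -0.1629, 0.3962]
ee_rot: [-3.105, -0.477, -0.001]
force: [0.2, -0.1, -1.0]
width: 0.192
gripper_force: 15.0
(array([-0.0014,  0.0001,  0.0737]), array([ 0.4743, -0.1628,  0.2372]), array([ 0.3  , -0.954, -0.001]))
```

```bash
python3 -m inch '-0.0012 0 0.03 0 0.01;-0.0012 0 0.05 0 0.01;-0.0012 0 0.06 0 0.01;-0.0012 0 0.064 0 0.01;-0.0012 0 0.064 0 0.01'
python3 -m inch '0 0 0.002 0 0.01;0 0 0.004 0 0.01;0 0 0.004 0 0.01;0 0 0.004 0 0.01'
python3 - <<'E'
from h import *
print(target((.473,-.1633,.1635)))
E
```

```text
clock: 28.85
position: [0.4724, -0.1635, 0.3323]
ee_rot: [-3.105, -0.476, 0.0]
force: [-0.5, -0.2, -0.8]
width: 0.189
gripper_force: 15.0
clock: 29.25
position: [0.4718, -0.1637, 0.3287]
ee_rot: [3.105, 0.475, 0.001]
force: [0.2, -0.4, -0.9]
width: 0.19
gripper_force: 15.0
(array([ 0.0012, -0.0001,  0.0062]), array([ 0.4719, -0.1638,  0.1697]), array([ 0.299, -0.954,  0.   ]))
```

```bash
python3 -m inch '0.001 0 0.002 0 0.01;0.001 0 0.004 0 0.01;0.001 0 0.006 0 0.01;0.001 0 0.007 0 0.01;0.001 0 0.007 0 0.01'
python3 - <<'E'
from h import *
print(target((.473,-.1633,.1635)))
E
```

```text
clock: 29.75
position: [0.4731, -0.1634, 0.3222]
ee_rot: [3.105, 0.475, 0.002]
force: [-1.8, 0.8, 9.4]
width: 0.188
gripper_force: 15.0
(array([-0.0003, -0.0003, -0.0003]), array([ 0.4733, -0.1635,  0.1632]), array([ 0.299, -0.954,  0.001]))
```

Contact came at the expected height. Release, rise and check.

```bash
python3 -m inch '0 0 0 0 0.03;0 0 0 0 0.06;0 0 0 0 0.06;0 0 0 0 0.07;0 0 0 0 0.07'
python3 -m inch '0 0 -0.03 0 0.07;0 0 -0.07 0 0.07;0 0 -0.11 0 0.07;0 0 -0.13 0 0.07;0 0 -0.13 0 0.07'
python3 -m inch '0 0 0 0 0.07;0 0 0 0 0.07;0 0 0 0 0.07'
python3 - <<'E'
from h import *
wlook("sieve_lid",0.142)
s=save("scene","s13");w=save("wrist","w13"); a=cv2.resize(s[70:190,260:420,::-1],(640,480),interpolation=2)
cv2.imwrite("pics/c13.png",a)
print(arm.observe()["force"],arm.observe()["clock"])
for n in ["white_jar","dropper_bottle","reagent_bottle"]:
    for r in arm.place_of("scene",n)[:1]: print(n,np.round(r["point"]))
E
```

```text
clock: 30.25
position: [0.4727, -0.1634, 0.3213]
ee_rot: [-3.105, -0.475, 0.0]
force: [0.7, -1.0, 0.4]
width: 0.576
gripper_force: 0.0
clock: 30.75
position: [0.4734, -0.1633, 0.4545]
ee_rot: [3.103, 0.475, 0.008]
force: [0.5, -0.8, -0.6]
width: 0.76
gripper_force: 0.0
clock: 31.05
position: [0.4724, -0.1634, 0.4502]
ee_rot: [-3.104, -0.475, 0.003]
force: [-0.1, 0.2, -0.6]
width: 0.764
gripper_force: 0.0
sieve_lid sil 0.76 ellipse [248. 187.] [57. 58.] -> [ 0.4728 -0.1629  0.142 ] area 2667
sieve_lid origin 0.6 [185. 246.] [ 0.4416 -0.1703  0.    ]
[-0.40483454  0.54551983  0.04187558] 31.3
white_jar [146. 229.]
dropper_bottle [178. 295.]
reagent_bottle [225. 266.]
```

View pics/c13.png

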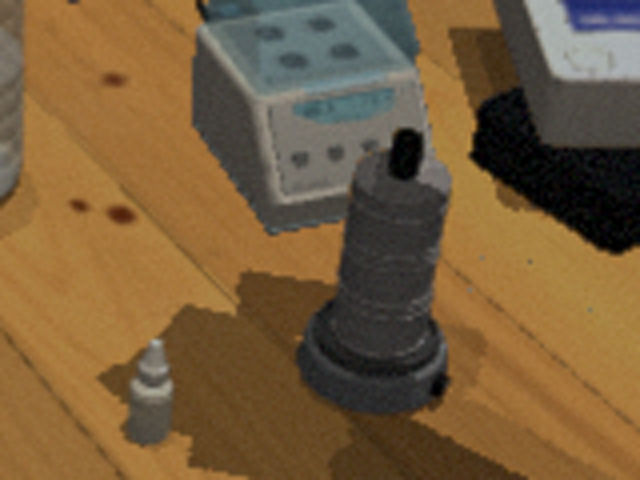

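The crop shows the whole tower stacked straight with the lid flat on top, and the bystanders haven't moved. I hand it in.

```bash
python3 -c "
from cell import arm
print(arm.sign_off())"
```

```text
the job is handed in; nothing more can be done
None
```

The sieve tower (pan, fine sieve, coarse sieve, lid) is stacked on the base, the jar and bottles stand where they were, and I handed the job in at 31 s; no verdict came back, but the last pictures and contact heights show every piece seated.

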